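Load relief tiles in a jig and bring its fence to register

TASK

Turn the jig's black knob until the red pointer lines up with the blue loading mark, then lay every loose star tile on the right of the jig flat in a pocket of its own, either face up. When all are in, turn the knob back until the pointer lines up with the green register mark, so that the fence closes on the tiles, and let go; leave the jar, the mug and the bowl as they stand.

Things in the scene. Friction and masses are not known exactly. Their poses are not given: they have to be found in the camera images.
- knob_grip (a point): Grip point of the black knob, on its vertical axis, 77 mm above the table: mid-length of an upright bar 49 mm long, 14 mm thick, 32 mm tall, 7 mm below the bar's top. The bar stands on a 52 mm disc (its top 23 mm below this point) on an 80 mm square grey gear housing at the jig's right (-y) end. The point turns with the knob; its x lies along the bar.
- knob (a joint): Knob angle, rad, 0 to 7.5, growing clockwise seen from above; at q the bar points at yaw (jig yaw - q). Stays where left (resistance 0.08 N m). A rack moves the fence 6 mm per rad: clockwise draws fence and pointer to the jig's -x (opens the pockets), anticlockwise pushes them to +x (closes).
- pointer_tip (a point): Tip of the red pointer on the left (+y) end of the sliding steel fence. It moves with the fence along the jig's x over the white scale at the jig's left end, and points along the jig's +y. About 24 mm above the table.
- blue_mark: The loading mark: blue line on the white scale, 2.5 mm wide (jig x), 20 mm long (jig y). Origin at mid-width, at the end next to the pointer; axes as the jig's. The pointer is aligned when its tip has the same jig x as this origin. It lies 15 to 25 mm to the jig's -x side of the green mark.
- green_mark: The register mark: green line of the same form as the blue one, on the same scale. Origin and axes as for the blue mark.
- jig: Aluminium tile jig fixed to the table, 150 mm (x) by 450 mm (y), bed top (pocket floors) 20 mm above the table. Origin at table height under the middle of a row of four pockets; x towards the blue backstop (away from the robot), y along the row, z up. Each pocket is bounded by two blue dividers, the backstop (+x) and the steel fence (-x), all 9 to 10 mm above its floor.
- pocket0 (a point): Pocket 0 (next to the knob): 66 mm wide (y), spaced 72 mm. Its depth (x) is 66 mm with the pointer on green, 81 to 91 mm on blue, 56 to 72 mm at the start. Point: on the floor, mid-width, 33 mm from the backstop (the centre when the pointer is on green); axes as the jig's. Dividers 6 mm thick reach 50 mm out from the backstop.
- pocket1 (a point): Pocket 1: 66 mm wide (y), spaced 72 mm. Its depth (x) is 66 mm with the pointer on green, 81 to 91 mm on blue, 56 to 72 mm at the start. Point: on the floor, mid-width, 33 mm from the backstop (the centre when the pointer is on green); axes as the jig's. Dividers 6 mm thick reach 50 mm out from the backstop.
- pocket2 (a point): Pocket 2: 66 mm wide (y), spaced 72 mm. Its depth (x) is 66 mm with the pointer on green, 81 to 91 mm on blue, 56 to 72 mm at the start. Point: on the floor, mid-width, 33 mm from the backstop (the centre when the pointer is on green); axes as the jig's. Dividers 6 mm thick reach 50 mm out from the backstop.
- pocket3 (a point): Pocket 3 (next to the scale): 66 mm wide (y), spaced 72 mm. Its depth (x) is 66 mm with the pointer on green, 81 to 91 mm on blue, 56 to 72 mm at the start. Point: on the floor, mid-width, 33 mm from the backstop (the centre when the pointer is on green); axes as the jig's. Dividers 6 mm thick reach 50 mm out from the backstop.
- tile_a: Thick ceramic relief tile, terracotta with a white star, 62 x 62 x 24 mm, about 0.19 kg. Origin at its centre, z through the star faces, x and y along its edges; both faces are alike. Lies loose on the table at the right; may be absent. Gripped across two facing edges; fingertips kept over 11 mm above its underside clear the pocket walls.
- tile_b: Thick ceramic relief tile, white with a dark brown star, 62 x 62 x 24 mm, about 0.19 kg. Origin at its centre, z through the star faces, x and y along its edges; both faces are alike. Lies loose on the table at the right; may be absent. Gripped across two facing edges; fingertips kept over 11 mm above its underside clear the pocket walls.
- tile_c: Thick ceramic relief tile, buff with a dark blue star, 62 x 62 x 24 mm, about 0.19 kg. Origin at its centre, z through the star faces, x and y along its edges; both faces are alike. Lies loose on the table at the right; may be absent. Gripped across two facing edges; fingertips kept over 11 mm above its underside clear the pocket walls.
- tile_d: Thick ceramic relief tile, dark brown with a straw-yellow star, 62 x 62 x 24 mm, about 0.19 kg. Origin at its centre, z through the star faces, x and y along its edges; both faces are alike. Lies loose on the table at the right; may be absent. Gripped across two facing edges; fingertips kept over 11 mm above its underside clear the pocket walls.
- glaze_jar: Bystander: closed glaze jar, 64 mm across, 85 mm tall, origin at its foot. Leave it where it stands.
- pitcher: Bystander: blue ceramic mug, 76 mm across (handle apart), 85 mm tall, origin at its foot. Leave it where it stands.
- bowl: Bystander: terracotta bowl, 130 mm across, 50 mm tall, origin at its foot. Leave it where it stands.
Not all that is in view belongs to the job. What is shaped like the tile_a but turquoise is not meant.

How it is judged:
By the outcome, as a careful person would: the job done as asked, in the order asked, and still so for the second after the job is handed in, with the robot touching nothing.
Of tile_a, tile_b, tile_c, tile_d only 2 to 4 are there at a start; the rules pass over those that are not, and their reading is None.
At some moment in a run one of tile_a, tile_b, tile_c, tile_d may be knocked a few centimetres aside while the robot is not near it.
Once in a run the grip may slacken for a moment while it holds something.
It also fails if it takes over 210 s, if anything falls off the work surface, if the arm or the gripper's body presses on something with over 40 N, if the wrist force passes 120 N, or if a joint passes its speed limit or range.

ROBOT

A 6-joint arm with a two-finger parallel gripper is mounted at the origin on the work surface. World frame = base frame: x ahead of the robot, y to its left, z up, the work surface at z = 0. Lengths are in m, angles in rad, forces in N, time in s.
With the tool pointing down it reaches from about 0.325 to 0.85 m from the base axis. Payload 15.5 kg.
Tool frame: the origin (TCP) lies on the mounting face of the last link; the fingertips stand 191 mm ahead of it and the grasp point (between the pads) lies 172 mm ahead of it; z points along the fingers, y is the line along which they close (so a half turn about z gives the same grasp; the last joint's range is limited). The gripper opens to 91 mm and grips with 3 to 60 N. Pads are 32 mm wide; open, the fingers measure 118 mm over their backs; the gripper's body (76 mm by 178 mm) begins 60 mm behind the grasp point.
Start: joints at [1.252, 0.494, 1.345, -0, 1.302, -0.096], TCP at [0.138, 0.61, 0.405] pointing down, gripper open.
Joint ranges: [-2.91, 2.91], [-0.82, 2.16], [0.22, 2.67], [-1.22, 4.37], [0.12, 2.79], [-3.08, 3.08]. Speed limits (rad/s): [1.89, 1.89, 2.57, 3.01, 3.01, 3.01].

INTERFACE

Orientations are given as a unit quaternion [w, x, y, z].
In Python, from bench import r gives the robot as it stands.
- The arm moves only by the shell command python3 -m inch 'ROWS' [FORCE]. ROWS is JSON, a list of rows, each a list of 5 numbers: the shift along the tool's x, y, z in cm, then the turn about the tool's z in degrees, then the opening, from -1 (shut) to 1 (fully open). A call has exactly 10 rows; each row is the pose to reach, as a shift and turn from the pose commanded when the call began, along the tool's axes at that moment; what a row does not reach only later rows make up. A row lasts 1/10 s, in which the tool goes at most 50 mm and 8.59 degrees, less where a joint would pass 70% of its speed; a pose out of reach is approached as far as the arm can. A call with a gripper value outside its range is refused whole. The fingers move at their own pace and stop on an object; FORCE is the grip in N (left out, the last holds). Time passes only in rows, so rows that repeat a pose let the fingers close, or fill a call up. It gives the time, the measured TCP pose, the force, the opening and the grip force at its end, in the units of the state.
- r.get_obs(): the state, without advancing time (a new reading comes with each control period).
- r.get_image(name): name is "side" or "top" or "wrist"; returns the picture (400x640x3 uint8, red, green, blue); there is no depth.
- r.camera_model(name): a dict with "fx", "fy", "cx", "cy" (pixels), "extrinsics" (4x4, takes a point from world to camera coordinates). Camera axes: x right, y up, looking along -z (the intrinsics and any distortion apply to the point x, -y, -z); pixel columns grow to the right and rows downward; lengths in m; the calibration is good to about 2 mm. A picture is of the moment at which its call begins: read the wrist's pose just before it. camera_model takes no time and is no camera call; for the wrist camera it gives the pose at the moment of the call.
- r.close_job(): hands the job in; it is judged then, once.
The state is a dict: "time": time; "joint_positions": joint angles; "joint_velocities": joint speeds; "effort": joint torques, N m; "tcp_pos": TCP position; "tool_rot": TCP orientation; "force": force on the tool from outside, world axes, zero at the start; "torque": the same for the moment, N m; "gripper_width": finger opening in m; "finger_force": force on a finger pad.
Only numpy, scipy, OpenCV 4.12 (cv2) and the standard library are available. Lean on these libraries where they do the work, as an engineer would, in place of code of your own. Each camera call takes 0.05 s, during which the arm holds its last target. There are 200 camera calls.

## Working session

There is one attempt and no reset: what is moved stays moved. The work goes in short steps, Python scripts to look and compute and a shell command to move; the robot and the scene stay as the last step left them, time stands still between calls to the robot, and variables do not carry over. Pictures are saved under pics/ and viewed, at most 14 in all, crops included, and the job is handed in when it is done.

```bash
ls; mkdir -p pics
cat > h.py <<'E'
import numpy as np, cv2, json
from bench import r
from scipy.spatial.transform import Rotation as R
def cam(n):
    m=r.camera_model(n); return m
def proj(m,p):
    p=np.atleast_2d(p); E=np.array(m["extrinsics"]); c=p@E[:3,:3].T+E[:3,3]
    x,y,z=c[:,0],-c[:,1],-c[:,2]
    return np.c_[m["fx"]*x/z+m["cx"], m["fy"]*y/z+m["cy"]]
def ray(m,uv):
    E=np.array(m["extrinsics"]); uv=np.atleast_2d(uv).astype(float)
    d=np.c_[(uv[:,0]-m["cx"])/m["fx"], -(uv[:,1]-m["cy"])/m["fy"], -np.ones(len(uv))]
    o=-E[:3,:3].T@E[:3,3]; return o,d@E[:3,:3]
def atz(m,uv,z):
    o,d=ray(m,uv); return o+d*((z-o[2])/d[:,2])[:,None]
def tri(m1,u1,m2,u2):
    o1,d1=ray(m1,u1);o2,d2=ray(m2,u2);out=[]
    for a,b in zip(d1,d2):
        s=np.linalg.lstsq(np.c_[a,-b],o2-o1,rcond=None)[0]; p,q=o1+a*s[0],o2+b*s[1]; out.append(np.r_[(p+q)/2,np.linalg.norm(p-q)])
    return np.array(out)
def save(im,n): cv2.imwrite("pics/"+n,cv2.cvtColor(im,cv2.COLOR_RGB2BGR))
def snap(n,f):
    m=cam(n); im=r.get_image(n); np.save("pics/"+f+".npy",im); json.dump({k:np.array(v).tolist() for k,v in m.items() if k in("fx","fy","cx","cy","extrinsics")},open("pics/"+f+".json","w")); return m,im
def load(f):
    return json.load(open("pics/"+f+".json")),np.load("pics/"+f+".npy")
E
python3 - <<'E'
from h import *
for n in("top","side","wrist"):
    m,im=snap(n,n+"0"); print(n,{k:v for k,v in m.items()})
    save(im,n+"0.png")
o=r.get_obs();print(o)
E
```

```text
pics
top {'fx': 363.3624688059186, 'fy': 363.3624688059186, 'cx': 321.3338737841791, 'cy': 197.1366983612266, 'extrinsics': array([[ 0.02133296, -0.99977183,  0.00109654, -0.04606557],
       [ 0.98337374,  0.02118087,  0.18035369, -0.56935414],
       [-0.18033577, -0.00276917,  0.98360121, -0.93275587],
       [ 0.        ,  0.        ,  0.        ,  1.        ]])}
side {'fx': 383.80687291394634, 'fy': 383.80687291394634, 'cx': 317.6310938060643, 'cy': 201.77157602012852, 'extrinsics': array([[ 0.88524975, -0.4651137 , -0.00145861, -0.5219243 ],
       [ 0.27135973,  0.51392627,  0.81378356, -0.19416777],
       [-0.37775226, -0.7207975 ,  0.58116623, -0.9072863 ],
       [ 0.        ,  0.        ,  0.        ,  1.        ]])}
wrist {'fx': 342.10923509611507, 'fy': 342.10923509611507, 'cx': 318.79056339549174, 'cy': 203.7168224821564, 'extrinsics': array([[ 2.21902030e-01,  9.75068683e-01, -7.43169125e-04,
        -6.24458194e-01],
       [-9.37494057e-01,  2.13141288e-01, -2.75092140e-01,
         3.01012283e-02],
       [-2.68075330e-01,  6.17402210e-02,  9.61417580e-01,
        -3.90565402e-01],
       [ 0.00000000e+00,  0.00000000e+00,  0.00000000e+00,
         1.00000000e+00]])}
{'time': 0.15, 'joint_positions': array([ 1.25253216e+00,  4.94050958e-01,  1.34596374e+00, -1.11754868e-06,
        1.30247620e+00, -9.55092737e-02]), 'joint_velocities': array([ 0.00020279, -0.00078463, -0.00211439, -0.0012271 , -0.00142803,
       -0.00095849]), 'effort': array([ 8.24945573e-05, -8.79200220e+01, -3.82050204e+01,  7.06591015e-02,
        5.01058053e-02, -3.39114456e-05]), 'tcp_pos': array([0.13804406, 0.60946027, 0.40427711]), 'tool_rot': array([-9.17294781e-05,  1.11147161e-01,  9.93803857e-01, -4.39658787e-04]), 'force': array([ 0.66776419, -0.36539492, -0.05352043]), 'torque': array([ 0.04537052,  0.01469705, -0.0454838 ]), 'finger_force': 0.0, 'gripper_width': 0.09133467439238406}
```

View pics/top0.png

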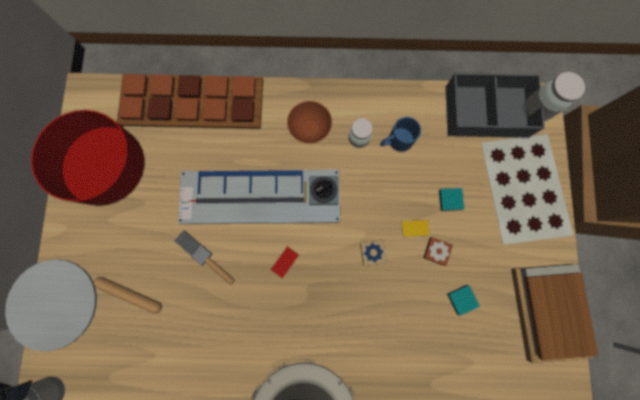

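View pics/side0.png

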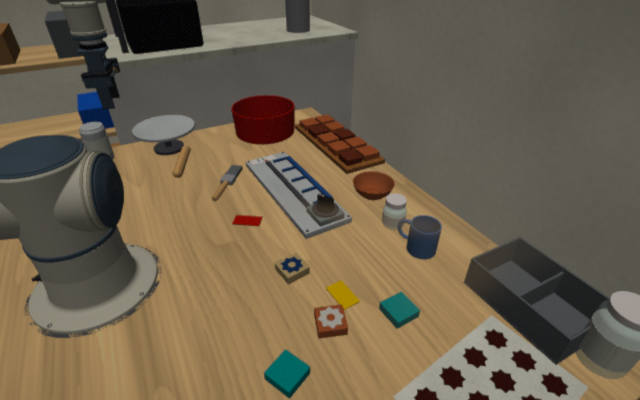

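Top view: the tiles that fit are tile_c, buff with a blue star, at (373,252), and tile_a, terracotta with a white star, at (438,251). The turquoise pieces at (452,199) and (464,300) and the flat red and yellow cards are not meant. The knob is at (324,189) and the white scale at (187,203).

Run:
```python
from h import *
mt,it=load("top0"); ms,is_=load("side0")
names=["knobtop","tileC","tileA","scale","cornerTL","TR","BR","BL","bowl","jar","mug"]
uv=[(324,187),(373,252),(438,251),(187,203),(181,171),(338,171),(340,221),(180,222),(310,122),(361,132),(404,134)]
for n,p in zip(names,uv): print(n,np.round(atz(mt,[p],{"knobtop":.084,"tileC":.024,"tileA":.024}.get(n,.02)),3))
print(tri(mt,[(373,252),(438,251),(324,189)],ms,[(292,265),(331,317),(325,200)]).round(3))
w=cv2.hconcat([cv2.resize(it[230:275,350:460],None,fx=3.4,fy=3.4,interpolation=cv2.INTER_CUBIC),cv2.resize(is_[250:340,265:355],(153,153))])
save(w,"crop_tiles.png")
```

```text
knobtop [[ 0.592 -0.04   0.084]]
tileC [[ 0.427 -0.177  0.024]]
tileA [[ 0.434 -0.354  0.024]]
scale [[0.551 0.34  0.02 ]]
cornerTL [[0.643 0.366 0.02 ]]
TR [[ 0.652 -0.079  0.02 ]]
BR [[ 0.51  -0.087  0.02 ]]
BL [[0.498 0.355 0.02 ]]
bowl [[0.797 0.004 0.02 ]]
jar [[ 0.77  -0.144  0.02 ]]
mug [[ 0.767 -0.269  0.02 ]]
[[ 0.427 -0.177  0.02   0.001]
 [ 0.434 -0.355  0.021  0.001]
 [ 0.59  -0.041  0.074  0.003]]
```

View pics/crop_tiles.png

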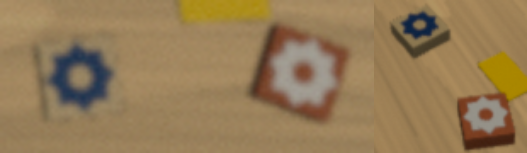

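Crop confirms: tile_c (buff, blue star) left, tile_a (terracotta, white star) right, both in the side view too.

```bash
cat >> h.py <<'E'
def pose():
    o=r.get_obs(); q=o["tool_rot"]; return np.array(o["tcp_pos"]),R.from_quat([q[1],q[2],q[3],q[0]]).as_matrix(),o
def row(xyz,yaw=None,tip=.172):
    """row for the grasp point to xyz with tool-y (closing line) at world yaw deg (mod 180)"""
    p,M,o=pose(); t=np.array(xyz)+[0,0,tip]; s=M.T@(t-p)*100
    a=np.degrees(np.arctan2(M[1,1],M[0,1])); d=0
    if yaw is not None: d=-((yaw-a+90)%180-90)   # tool z is down
    print("row x y z turn:",s.round(2),round(d,2),"now yaw",round(a,2),"q6",round(o["joint_positions"][5],2),"t",round(o["time"],1))
def camtool():
    p,M,o=pose(); E=np.array(cam("wrist")["extrinsics"]); c=-E[:3,:3].T@E[:3,3]
    return M.T@(c-p), M.T@E[:3,:3].T
E
python3 - <<'E'
from h import *
c,A=camtool(); print(c,A.round(3))
row([.53,.30,.2],90)
E
```

```text
[ 7.78593693e-02 -2.97710355e-05  2.08938144e-02] [[-0.001  0.961  0.275]
 [ 1.     0.001 -0.   ]
 [-0.     0.275 -0.961]]
row x y z turn: [-45.06 -21.52   3.24] -12.76 now yaw 77.24 q6 -0.1 t 0.1
```

```bash
python3 -m inch '[[-5,-4,0.3,-1,1],[-10,-8,0.6,-3,1],[-15,-12,1,-5,1],[-20,-16,1.5,-7,1],[-25,-20,2,-9,1],[-30,-24,2.5,-11,1],[-36,-28,3,-12,1],[-42,-33,3.2,-12.8,1],[-47,-37,3.2,-12.8,1],[-51,-38,3.2,-12.8,1]]'
python3 - <<'E'
from h import *
row([.565,.14,.2],90)
E
```

```text
time: 1.15
tcp_pos: [0.4562, 0.2227, 0.3765]
tool_rot: [-0.0, -0.0, 1.0, -0.0]
force: [0.8, 1.9, -0.7]
gripper_width: 0.0912
finger_force: 0.0
row x y z turn: [-10.87  -8.27   0.45] 0.03 now yaw 90.03 q6 -1.24 t 1.1
```

```bash
python3 -m inch '[[-3,-2,0.2,0,1],[-6,-4,0.4,0,1],[-9,-6,0.4,0,1],[-10.9,-8.3,0.4,0,1],[-10.9,-8.3,0.4,0,1],[-10.9,-8.3,0.4,0,1],[-10.9,-8.3,0.4,0,1],[-10.9,-8.3,0.4,0,1],[-10.9,-8.3,0.4,0,1],[-10.9,-8.3,0.4,0,1]]'
python3 - <<'E'
from h import *
m,im=snap("wrist","w1"); save(im,"w1.png"); print(pose()[0])
E
```

```text
time: 2.15
tcp_pos: [0.5643, 0.1422, 0.3728]
tool_rot: [0.0, -0.001, 1.0, 0.0]
force: [-0.1, -0.5, 1.0]
gripper_width: 0.0911
finger_force: 0.0
[0.56436972 0.14207683 0.37274811]
```

View pics/w1.png

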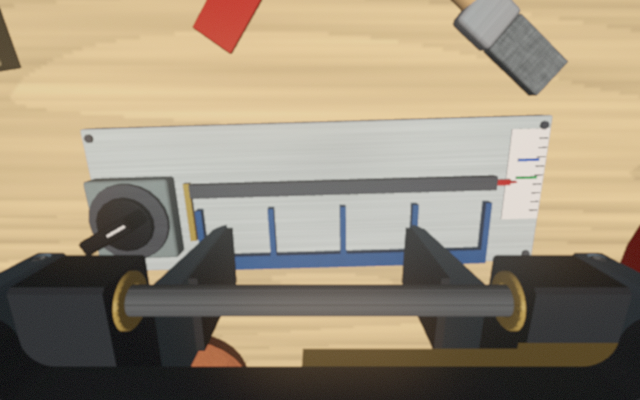

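Wrist view: knob bar runs (82,245)–(133,222), pointer tip (517,182), green mark row 177, blue mark row 159 (columns 518–538), four pockets between the dividers at columns 200, 271, 342, 414 and 486. So the knob must turn clockwise. I'll take a closer view of the scale.

```bash
python3 -m inch '[[0,3,1,0,1],[0,7,3,0,1],[-0.5,12,5,0,1],[-0.5,16,7,0,1],[-0.5,18,9,0,1],[-0.5,18,10,0,1],[-0.5,18,10,0,1],[-0.5,18,10,0,1],[-0.5,18,10,0,1],[-0.5,18,10,0,1]]'
python3 - <<'E'
from h import *
m,im=snap("wrist","w2"); 
m1,im1=load("w1")
p=atz(m1,[(518,159),(518,177),(517,182)],.022); print(p.round(4)); q=proj(m,p); print(q.round(1))
c=q[1].astype(int); a=im[max(0,c[1]-75):c[1]+75,c[0]-100:c[0]+100]; print(c)
b=im1[120:240,440:560]
save(cv2.hconcat([cv2.resize(a,(533,400),interpolation=cv2.INTER_CUBIC) ,cv2.resize(im1[150:200,478:548],(266,400),interpolation=cv2.INTER_CUBIC)]),"scale2.png")
E
```

```text
time: 3.2
tcp_pos: [0.5699, 0.321, 0.2737]
tool_rot: [0.001, 0.0, 1.0, 0.0]
force: [0.3, 0.5, -0.5]
gripper_width: 0.0914
finger_force: 0.0
[[0.5359 0.3348 0.022 ]
 [0.5536 0.3377 0.022 ]
 [0.5586 0.3375 0.022 ]]
[[338.8 172. ]
 [342.5 197. ]
 [342.1 203.9]]
[342 197]
```

View pics/scale2.png

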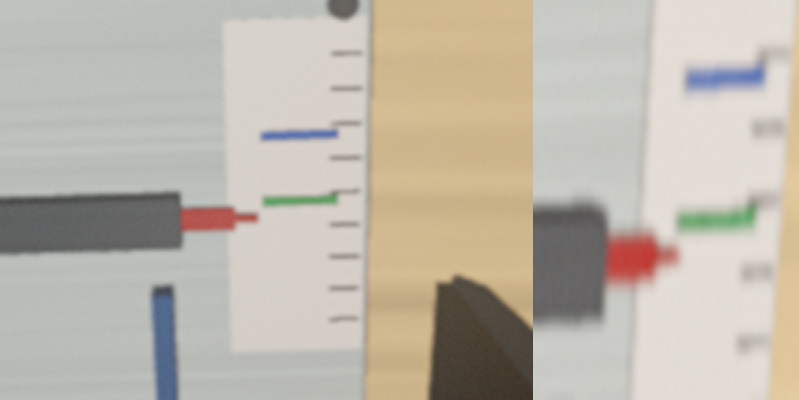

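Scale close-up: pointer tip at about (257,217), green mark near end at (264,202), blue mark near end at (262,137). I'll measure these numerically.

```bash
cat >> h.py <<'E'
def marks(im,m,guess=None):
    """subpixel: near ends of blue, green marks and pointer tip"""
    g=proj(m,guess if guess is not None else [[.548,.345,.022]])[0]
    x0,y0=max(0,int(g[0]-60)),max(0,int(g[1]-60)); a=im[y0:y0+120,x0:x0+120].astype(float); K=4
    a=cv2.resize(a,None,fx=K,fy=K,interpolation=cv2.INTER_CUBIC)
    Rr,G,B=a[...,0],a[...,1],a[...,2]; out={}
    white=(a.min(2)>150).astype(np.uint8)
    for n,s in dict(blue=np.minimum(B-Rr,B-G+20),green=np.minimum(G-Rr,G-B),red=np.minimum(Rr-G,Rr-B)).items():
        k=(s>(30 if n!="red" else 35)).astype(np.uint8)
        N,L,st,c=cv2.connectedComponentsWithStats(k); best=None
        for i in range(1,N):
            x,y,w,h,ar=st[i]
            if ar<60: continue
            if n in("blue","green") and not(w>2.5*h and 8*K<w<40*K): continue
            if n=="red" and w<h*.8: continue
            if best is None or ar>st[best][4]: best=i
        if best is None: continue
        ys,xs=np.where(L==best); w=s[ys,xs]
        if n=="red":
            sel=xs>xs.max()-2.5*K; u=xs.max(); v=np.average(ys[sel],weights=w[sel])
        else:
            f=np.polyfit(xs,ys,1,w=w); u=xs.min(); v=np.polyval(f,u)
        out[n]=np.array([(u+.5)/K-.5+x0,(v+.5)/K-.5+y0])
    return out
JY=np.radians(1.4)
def gap(im,m,zs=.0205,zt=.024,guess=None,yaw=None):
    d=marks(im,m,guess); ex=np.array([np.cos(yaw or JY),np.sin(yaw or JY)])
    P={k:atz(m,[v],zt if k=="red" else zs)[0] for k,v in d.items()}
    for k in P: print(k,d[k].round(1),P[k].round(4),end="; ")
    J={k:P[k][:2]@ex*1000 for k in P}
    if "red" in J:
        for k in("blue","green"):
            if k in J: print("\n tip-%s mm %.2f"%(k,J["red"]-J[k]),end="")
    print()
    return d
E
python3 - <<'E'
from h import *
m1,i1=load("w1"); m2,i2=load("w2")
a=gap(i1,m1); b=gap(i2,m2)
for k in a:
    if k in b: print(k,tri(m1,[a[k]],m2,[b[k]]).round(4))
# jig features in w1: divider ends (fence side) & fence corners
E
```

```text
blue [518.4 159.7] [0.5368 0.3362 0.0205]; green [516.4 177.4] [0.5543 0.337  0.0205]; red [515.9 181.5] [0.5577 0.3351 0.024 ]; 
 tip-blue mm 20.90
 tip-green mm 3.36
blue [339.9 172.7] [0.5367 0.3357 0.0205]; green [340.6 197.3] [0.5542 0.3365 0.0205]; red [338.1 203.5] [0.5577 0.3346 0.024 ]; 
 tip-blue mm 20.98
 tip-green mm 3.44
blue [[5.366e-01 3.356e-01 2.140e-02 1.000e-04]]
green [[5.540e-01 3.364e-01 2.150e-02 1.000e-04]]
red [[5.574e-01 3.345e-01 2.500e-02 1.000e-04]]
```

```bash
python3 -m inch '[[0,-3,-3,0,1],[-1,-8,-6,0,1],[-2,-13,-10,0,1],[-3,-18,-10,0,1],[-4,-23,-10,0,1],[-5,-28,-10,0,1],[-5,-33,-10,0,1],[-5,-36,-10,0,1],[-5,-36,-10,0,1],[-5,-36,-10,0,1]]'
python3 -m inch '[[0,0,0,0,1],[0,0,0,0,1],[0,0,0,0,1],[0,0,0,0,1],[0,0,0,0,1],[0,0,0,0,1],[0,0,0,0,1],[0,0,0,0,1],[0,0,0,0,1],[0,0,0,0,1]]'
python3 - <<'E'
from h import *
m,im=snap("wrist","w3"); print(pose()[0])
c=proj(m,[[.59,-.04,.06]])[0];print(c)
x,y=max(0,int(c[0]-80)),max(0,int(c[1]-60)); print(x,y)
m1,i1=load("w1")
save(cv2.hconcat([cv2.resize(im[y:y+140,x:x+160],(480,420),interpolation=cv2.INTER_CUBIC),cv2.resize(i1[165:265,70:190],(318,420),interpolation=cv2.INTER_CUBIC)]),"knob.png")
E
```

```text
time: 4.25
tcp_pos: [0.6195, -0.0398, 0.373]
tool_rot: [0.0, 0.001, 1.0, 0.0]
force: [-0.1, 0.4, 0.1]
gripper_width: 0.0913
finger_force: 0.0
time: 5.25
tcp_pos: [0.6197, -0.0383, 0.3726]
tool_rot: [-0.0, -0.0, 1.0, -0.0]
force: [0.0, -0.2, -0.8]
gripper_width: 0.0911
finger_force: 0.0
[ 0.61968525 -0.0382652   0.37264736]
[316.77736384 164.13383711]
236 104
```

View pics/knob.png

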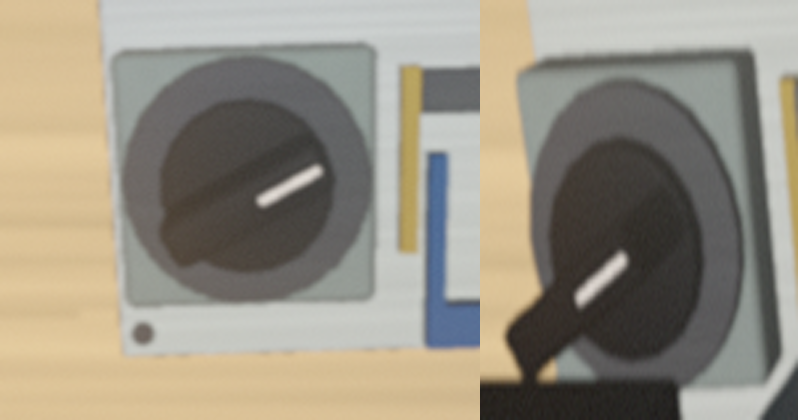

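Knob crop: black disc centre (247,186), white index line from (258,203) to (322,170), so the bar's yaw is about 117°. In the left crop the housing's corners are (112,52), (374,45), (372,297) and (127,305).

Run:
```python
from h import *
m1,_=load("w1"); m3,_=load("w3")
f=lambda u,v:(236+u/3-.33,104+v/3-.33); g=lambda u,v:(70+u/2.65-.3,165+v/4.2-.4)
A=[f(247,186),f(258,203),f(322,170)];B=[g(627-480,248),g(575-480,300),g(625-480,258)]
print("disc,line ends",tri(m3,A,m1,B).round(4))
p=atz(m3,A[:1],.054); l=atz(m3,A[1:],.084); print(p.round(4),l.round(4),np.degrees(np.arctan2(*(l[1]-l[0])[[1,0]])))
h=atz(m3,[f(112,52),f(374,45),f(372,297),f(127,305)],.045); print("housing",h.round(4),h.mean(0).round(4))
# bar centre line from black bar: wider top outline
row([p[0,0],p[0,1],.077],27)
row([p[0,0],p[0,1],.13],27)
```

```text
disc,line ends [[ 5.929e-01 -3.910e-02  4.900e-02  6.000e-04]
 [ 5.915e-01 -3.610e-02  8.430e-02  5.000e-04]
 [ 5.828e-01 -1.930e-02  8.360e-02  5.000e-04]]
[[ 0.5923 -0.039   0.054 ]] [[ 0.5918 -0.036   0.084 ]
 [ 0.583  -0.0193  0.084 ]] 117.57363790850545
housing [[ 5.546e-01 -7.820e-02  4.500e-02]
 [ 5.526e-01 -2.100e-03  4.500e-02]
 [ 6.287e-01 -2.000e-04  4.500e-02]
 [ 6.312e-01 -7.640e-02  4.500e-02]] [ 0.5918 -0.0392  0.045 ]
row x y z turn: [ 2.73 -0.07 12.36] 63.03 now yaw 90.03 q6 -1.73 t 5.3
row x y z turn: [ 2.73 -0.07  7.06] 63.03 now yaw 90.03 q6 -1.73 t 5.3
```

```bash
python3 -m inch '[[0.5,0,1,8,1],[1,0,2,16,1],[1.5,0,3,24,1],[2,0,4,32,1],[2.5,0,5,40,1],[2.8,-0.1,6,48,1],[2.8,-0.1,7,55,1],[2.8,-0.1,7,62.5,1],[2.8,-0.1,7,62.5,1],[2.8,-0.1,7,62.5,1]]' 20
python3 -m inch '[[0,0,1.5,0,1],[0,0,3,0,1],[0,0,4.5,0,1],[0,0,5.1,0,1],[0,0,5.1,0,1],[0,0,5.1,0,1],[0,0,5.1,0,1],[0,0,5.1,0,1],[0,0,5.1,0,1],[0,0,5.1,0,1]]'
python3 - <<'E'
from h import *
row([.5915,-.039,.079],27.5)
E
```

```text
time: 6.3
tcp_pos: [0.5918, -0.0393, 0.3028]
tool_rot: [0.0, 0.517, 0.856, 0.0]
force: [-0.0, 0.3, -1.0]
gripper_width: 0.0916
finger_force: 0.0
time: 7.3
tcp_pos: [0.5917, -0.0393, 0.2519]
tool_rot: [0.0, 0.518, 0.855, 0.0]
force: [0.3, -0.5, -0.0]
gripper_width: 0.0912
finger_force: 0.0
row x y z turn: [ 0.04 -0.01  0.09] 0.04 now yaw 27.54 q6 -0.65 t 7.3
```

```bash
python3 -m inch '[[0,0,0,0,-0.4],[0,0,0,0,-0.8],[0,0,0,0,-0.8],[0,0,0,0,-0.8],[0,0,0,0,-0.8],[0,0,0,0,-0.8],[0,0,0,0,-0.8],[0,0,0,0,-0.8],[0,0,0,0,-0.8],[0,0,0,0,-0.8]]' 30
python3 -m inch '[[0,0,0,8,-0.8],[0,0,0,16,-0.8],[0,0,0,24,-0.8],[0,0,0,32,-0.8],[0,0,0,40,-0.8],[0,0,0,48,-0.8],[0,0,0,56,-0.8],[0,0,0,60,-0.8],[0,0,0,60,-0.8],[0,0,0,60,-0.8]]'
python3 - <<'E'
from h import *
p,M,o=pose(); print(o["force"],o["torque"],o["joint_positions"])
mt,it=snap("top","top1"); t0,i0=load("top0")
a=marks(i0,t0);b=marks(it,mt);print(a,b)
E
```

```text
time: 8.3
tcp_pos: [0.5924, -0.0391, 0.2519]
tool_rot: [0.001, 0.519, 0.855, 0.001]
force: [19.9, 16.7, -15.1]
gripper_width: 0.0141
finger_force: 12.4
time: 9.3
tcp_pos: [0.5929, -0.0389, 0.2518]
tool_rot: [0.001, 0.877, 0.481, 0.002]
force: [10.0, 5.2, -6.8]
gripper_width: 0.0138
finger_force: 30.0
[ 9.98161787  5.20349114 -6.83491356] [ 1.00674659 -1.70375186 -0.05577245] [-1.66321421e-01  6.32586969e-01  1.57859977e+00  1.35503675e-03
  9.27056146e-01  3.99921319e-01]
{'red': array([195.375     , 200.35825243])} {'red': array([195.125     , 202.61460471])}
```

```bash
python3 -m inch '[[0.09,0.06,0,8,-0.8],[0.09,0.06,0,16,-0.8],[0.09,0.06,0,24,-0.8],[0.09,0.06,0,32,-0.8],[0.09,0.06,0,40,-0.8],[0.09,0.06,0,48,-0.8],[0.09,0.06,0,56,-0.8],[0.09,0.06,0,64,-0.8],[0.09,0.06,0,72,-0.8],[0.09,0.06,0,80,-0.8]]'
python3 -m inch '[[0,0,0,8,-0.8],[0,0,0,16,-0.8],[0,0,0,24,-0.8],[0,0,0,32,-0.8],[0,0,0,40,-0.8],[0,0,0,48,-0.8],[0,0,0,54,-0.8],[0,0,0,58,-0.8],[0,0,0,60,-0.8],[0,0,0,60,-0.8]]'
python3 - <<'E'
from h import *
p,M,o=pose(); print(o["force"],o["torque"],o["joint_positions"])
m,im=snap("wrist","w4"); save(im,"w4.png"); print(proj(m,[[.545,.34,.021]])); gap(im,m)
E
```

```text
time: 10.35
tcp_pos: [0.5934, -0.0391, 0.2519]
tool_rot: [0.0, 0.98, -0.198, 0.001]
force: [5.3, -3.3, -2.9]
gripper_width: 0.0138
finger_force: 30.0
time: 11.35
tcp_pos: [0.5933, -0.0393, 0.2518]
tool_rot: [-0.0, 0.752, -0.66, 0.001]
force: [3.9, -5.3, -2.3]
gripper_width: 0.014
finger_force: 30.0
[ 3.90858046 -5.25891766 -2.30263498] [-0.81230624 -0.5907844  -0.04966259] [-1.66383674e-01  6.33306945e-01  1.57696578e+00 -7.64047873e-04
  9.29521731e-01  2.84567869e+00]
[[318.24591351 604.72031538]]Traceback (most recent call last):
  File "<stdin>", line 3, in <module>
  File "h.py", line 63, in gap
    d=marks(im,m,guess); ex=np.array([np.cos(yaw or JY),np.sin(yaw or JY)])
  File "h.py", line 41, in marks
    a=cv2.resize(a,None,fx=K,fy=K,interpolation=cv2.INTER_CUBIC)
cv2.error: OpenCV(4.12.0) /io/opencv/modules/imgproc/src/resize.cpp:4208: error: (-215:Assertion failed) !ssize.empty() in function 'resize'
```

```bash
python3 -m inch '[[0,0,0,0,-0.5],[0,0,0,0,0],[0,0,0,0,0.5],[0,0,0,0,1],[0,0,0,0,1],[0,0,-1,0,1],[0,0,-3,0,1],[0,0,-6,0,1],[0,0,-9,0,1],[0,0,-12,0,1]]'
python3 -m inch '[[-3,0,0,-8,1],[-7,-1,0,-16,1],[-11,-1.5,0,-24,1],[-15,-2,0,-32,1],[-19,-2.5,0,-40,1],[-23,-3,0,-48,1],[-27,-3.5,0,-56,1],[-31,-4,0,-64,1],[-33,-4.4,0,-72,1],[-33,-4.4,0,-80,1]]'
python3 -m inch '[[0,0,0,-8,1],[0,0,0,-16,1],[0,0,0,-24,1],[0,0,0,-32,1],[0,0,0,-40,1],[0,0,0,-48,1],[0,0,0,-56,1],[0,0,0,-64,1],[0,0,0,-72,1],[0,0,0,-80,1]]'
python3 -m inch '[[0,0,0,-8,1],[0,0,0,-16,1],[0,0,0,-20,1],[0,0,0,-20,1],[0,0,0,-20,1],[0,0,0,-20,1],[0,0,0,-20,1],[0,0,0,-20,1],[0,0,0,-20,1],[0,0,0,-20,1]]'
python3 - <<'E'
from h import *
p,M,o=pose(); print(p,o["joint_positions"][5])
m,im=snap("wrist","w5"); save(im,"w5.png"); print(proj(m,[[.548,.345,.021]])); gap(cv2.rotate(im,cv2.ROTATE_180) if 0 else im,m)
E
```

```text
time: 12.4
tcp_pos: [0.5925, -0.0388, 0.3736]
tool_rot: [-0.0, 0.752, -0.659, 0.0]
force: [0.0, 0.6, 0.2]
gripper_width: 0.0899
finger_force: 0.0
time: 13.4
tcp_pos: [0.5926, 0.297, 0.3723]
tool_rot: [-0.0, 1.0, -0.017, 0.0]
force: [0.4, -1.2, 0.3]
gripper_width: 0.0914
finger_force: 0.0
time: 14.4
tcp_pos: [0.5929, 0.2941, 0.3725]
tool_rot: [0.0, 0.778, 0.628, 0.0]
force: [0.4, -0.0, 0.1]
gripper_width: 0.0915
finger_force: 0.0
time: 15.4
tcp_pos: [0.5931, 0.2941, 0.3716]
tool_rot: [0.0, 0.659, 0.752, -0.0]
force: [0.3, 0.0, -0.5]
gripper_width: 0.0912
finger_force: 0.0
[0.59305761 0.29410435 0.371649  ] 0.23891001502421536
[[278.59684991 129.5891969 ]]
blue [305.6 171.4] [0.5781 0.3085 0.0205];
```

View pics/w5.png

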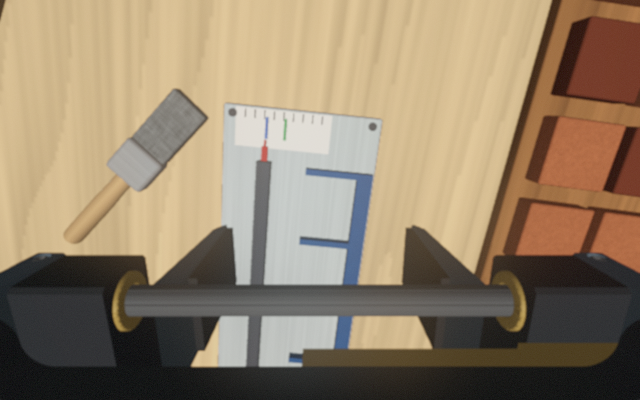

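The picture shows the pointer tip at (264,147), blue mark at (267,127) and green at (285,130), so it is near blue. My mark finder assumed another orientation, so I'll rectify to the jig plane first.

```bash
cat >> h.py <<'E'
def rect(im,m,c,z,yaw,half=(.03,.03),s=.00025):
    e1=np.array([np.cos(yaw),np.sin(yaw)]);e2=np.array([-e1[1],e1[0]])
    H,W=int(2*half[0]/s),int(2*half[1]/s)
    X,Y=np.meshgrid(np.arange(W),np.arange(H)); a=(Y-H/2)*s; b=(X-W/2)*s
    P=np.stack([c[0]+a*e1[0]+b*e2[0],c[1]+a*e1[1]+b*e2[1],np.full(a.shape,z)],-1).reshape(-1,3)
    uv=proj(m,P).astype(np.float32).reshape(H,W,2)
    return cv2.remap(im,uv,None,cv2.INTER_CUBIC),P.reshape(H,W,3)
def gap2(im,m,zs=.0214,dz=.0036,pr=True):
    c=(.548,.342); a,P=rect(im,m,c,zs,JY); a=a.astype(float); Rr,G,B=a[...,0],a[...,1],a[...,2]
    e=np.array([np.cos(JY),np.sin(JY)]); f=np.array([-e[1],e[0]]); o,_=ray(m,[(0,0)]); J={}
    for n,s in dict(blue=B-Rr,green=np.minimum(G-Rr,G-B),red=np.minimum(Rr-G,Rr-B)).items():
        k=(s>max(20,.5*s.max())).astype(np.uint8); N,L,st,_=cv2.connectedComponentsWithStats(k)
        i=max(range(1,N),key=lambda i:st[i][4]*(1 if n=="red" or st[i][2]>1.5*st[i][3] else 0)); ys,xs=np.where(L==i)
        if n=="red": t=xs>xs.max()-12
        else: t=xs<xs.min()+30
        w=s[ys,xs][t]; v=np.average(ys[t],weights=w); u=xs.max() if n=="red" else xs.min()
        p=P[int(v),u].copy(); p[:2]+=(v-int(v))*.00025*e
        if n=="red": p=o+(p-o)*(zs+dz-o[2])/(zs-o[2])
        J[n]=(p[:2]@e*1000,p[:2]@f*1000)
    print({k:np.round(v,1) for k,v in J.items()},"tip-blue %.2f tip-green %.2f"%(J["red"][0]-J["blue"][0],J["red"][0]-J["green"][0]))
    return a
E
python3 - <<'E'
from h import *
for k in("w1","w2","w5"):
    m,im=load(k); a=gap2(im,m)
E
```

```text
{'blue': array([544.6, 322.8]), 'green': array([562.1, 322.8]), 'red': array([565.5, 319.4])} tip-blue 20.84 tip-green 3.37
{'blue': array([544.5, 322.5]), 'green': array([562. , 322.8]), 'red': array([565.4, 320.6])} tip-blue 20.88 tip-green 3.39
{'blue': array([544.5, 322.8]), 'green': array([562., 323.]), 'red': array([544.4, 319.9])} tip-blue -0.06 tip-green -17.54
```

The pointer is on blue (−0.06 mm). Next, the pocket geometry from the earlier views.

Run:
```python
from h import *
m,im=load("w1")
for k in("w1","w2","w5"):
  m,im=load(k)
  for z in(.0295,):
    a,P=rect(im,m,(.59,.17),z,JY,half=(.07,.18),s=.0005); a=a.astype(float)
    mask=((a[...,2]-a[...,0]>35)&(a[...,2]>60)).astype(np.uint8)
    e=np.array([np.cos(JY),np.sin(JY)]); f=np.array([-e[1],e[0]]); c0=np.array([.59,.17])
    X0,Y0=c0@e,c0@f
    # dividers: columns with a run of ~100 rows
    col=mask[:,:].sum(0); on=col>60
    N,L,st,_=cv2.connectedComponentsWithStats(on.astype(np.uint8)[None])
    for i in range(1,N):
        x,_,w,_,_=st[i]
        if 6<w<24:
            rr=np.where(mask[:,x+w//2])[0]; cols=np.arange(x,x+w)
            print(k,"divider jigY %.1f w %.1f  tip jigX %.1f"%((Y0+(x+w/2-.5-360)*.0005)*1e3,w*.5,(X0+(rr.min()-140)*.0005)*1e3))
    # backstop inner edge, between dividers
    out=[]
    for cc in range(20,700,20):
        if col[cc]<55 and mask[:,cc].sum()>8:
            rr=np.where(mask[:,cc])[0]; out.append(((Y0+(cc-360)*.0005)*1e3,(X0+(rr.min()-140)*.0005)*1e3))
    print(k,"backstop",np.round(out,1).tolist())
```

```text
w1 divider jigY 7.8 w 4.0  tip jigX 586.5
w1 divider jigY 80.0 w 5.5  tip jigX 585.5
w1 divider jigY 151.0 w 4.5  tip jigX 585.5
w1 divider jigY 294.3 w 6.0  tip jigX 585.0
w1 backstop [[45.5, 635.5], [55.5, 635.5], [65.5, 635.5], [75.5, 635.5], [85.5, 635.5], [95.5, 635.5], [105.5, 635.5], [115.5, 635.5], [125.5, 635.5], [135.5, 635.5], [145.5, 635.0], [155.5, 634.5], [165.5, 635.0], [175.5, 635.0], [185.5, 635.0], [195.5, 635.0], [205.5, 635.0], [265.5, 634.5], [275.5, 634.5], [285.5, 634.5]]
w2 divider jigY 295.8 w 5.0  tip jigX 585.0
w2 backstop [[155.5, 585.5]]
w5 divider jigY 224.8 w 6.0  tip jigX 586.5
w5 divider jigY 296.0 w 5.5  tip jigX 586.0
w5 backstop [[105.5, 636.5], [115.5, 636.5], [125.5, 636.5], [135.5, 636.5], [185.5, 636.0], [195.5, 636.0], [205.5, 636.0], [215.5, 636.0], [235.5, 635.5], [245.5, 635.5], [255.5, 635.5], [265.5, 635.5], [275.5, 635.5], [285.5, 635.5]]
```

```bash
cat >> h.py <<'E'
JY=np.radians(1.65)
_e0=np.array([np.cos(np.radians(1.4)),np.sin(np.radians(1.4))]);_f0=np.array([-_e0[1],_e0[0]])
def pocket(i,back=33.):
    yj=44+72*i; xb=635.4+.4-.0047*(yj-44)   # backstop in the 1.4 deg frame
    return (_e0*(xb-back)+_f0*yj)/1000
E
python3 - <<'E'
from h import *
for i in range(4): print(i,pocket(i,40).round(4))
row([.46,-.265,.2],90)
E
```

```text
0 [0.5945 0.0585]
1 [0.5924 0.1305]
2 [0.5904 0.2025]
3 [0.5883 0.2745]
row x y z turn: [-5.369e+01 -2.051e+01 -4.000e-02] -82.47 now yaw 7.53 q6 0.24 t 15.4
```

```bash
python3 -m inch '[[-4,-1.5,0,-8,1],[-8,-3,0,-16,1],[-12,-4.5,0,-24,1],[-16,-6,0,-32,1],[-20,-7.5,0,-40,1],[-25,-9,0,-48,1],[-30,-11,0,-56,1],[-35,-13,0,-64,1],[-40,-15,0,-72,1],[-45,-17,0,-80,1]]'
python3 -m inch '[[-3,0,0,0,1],[-3,0,0,0,1],[-3,0,0,0,1],[-3,0,0,0,1],[-3,0,0,0,1],[-3,0,0,0,1],[-3,0,0,0,1],[-3,0,0,0,1],[-3,0,0,0,1],[-3,0,0,0,1]]'
python3 - <<'E'
from h import *
m,im=snap("wrist","w6"); save(im,"w6.png"); print(proj(m,[[.427,-.177,.024],[.434,-.355,.024]])); row([.46,-.265,.2],90)
E
```

```text
time: 16.45
tcp_pos: [0.496, -0.1265, 0.3718]
tool_rot: [0.0, 0.048, 0.999, -0.0]
force: [0.8, -0.1, -0.4]
gripper_width: 0.0911
finger_force: 0.0
time: 17.45
tcp_pos: [0.5265, -0.1279, 0.3717]
tool_rot: [0.0, 0.05, 0.999, -0.0]
force: [0.8, 0.2, -0.2]
gripper_width: 0.091
finger_force: 0.0
[[253.67049357  87.24590521]
 [ 64.45336022 115.81689538]]
row x y z turn: [  5.24 -14.31  -0.03] -5.78 now yaw 84.22 q6 -1.82 t 17.5
```

View pics/w6.png

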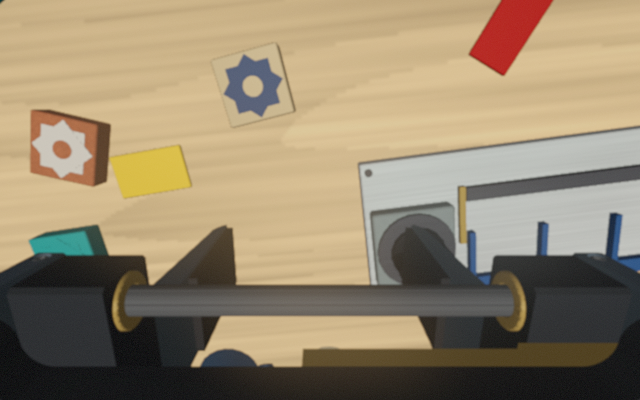

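Tile C's top corners are at (211,60), (277,43), (295,110), (231,127). Tile A is now at about (66,147), roughly 3 cm from its first position, so it has been knocked. I'll go to tile C first with a close view.

Run:
```python
from h import *
m,_=load("w6")
p=atz(m,[(211,60),(277,43),(295,110),(231,127)],.024); c=p.mean(0); print(p.round(4),c.round(4))
for i in range(4):
    d=p[(i+1)%4]-p[i]; print(np.linalg.norm(d).round(4),(np.degrees(np.arctan2(d[1],d[0]))%90).round(1))
print(atz(m,[(70,147)],.024))
row([c[0]+.02,c[1],.13],90)
```

```text
[[ 0.4005 -0.2111  0.024 ]
 [ 0.3927 -0.151   0.024 ]
 [ 0.4505 -0.1422  0.024 ]
 [ 0.4597 -0.2035  0.024 ]] [ 0.4259 -0.1769  0.024 ]
0.0606 7.4
0.0585 8.7
0.062 8.5
0.0597 7.4
[[ 0.46244043 -0.35851167  0.024     ]]
row x y z turn: [ 7.53 -5.69  6.97] -5.78 now yaw 84.22 q6 -1.82 t 17.5
```

```bash
python3 -m inch '[[2,-1.5,1.5,-3,1],[4,-3,3,-7,1],[6,-4.5,5,-11,1],[7.5,-5.7,7,-13.8,1],[7.5,-5.7,7,-13.8,1],[7.5,-5.7,7,-13.8,1],[7.5,-5.7,7,-13.8,1],[7.5,-5.7,7,-13.8,1],[7.5,-5.7,7,-13.8,1],[7.5,-5.7,7,-13.8,1]]'
cat >> h.py <<'E'
def tile(im,m,c,z,yaw,name=None):
    """rectify about the guess; edges by gradient profiles -> corrected centre, yaw"""
    a,P=rect(im,m,c,z,yaw,half=(.05,.05),s=.00025)
    if name: save(cv2.resize(a,(480,480)),name)
    return a
E
python3 - <<'E'
from h import *
m,im=snap("wrist","w7"); row([.4259,-.1769,.1],98)
a=tile(im,m,(.4259,-.1769),.024,np.radians(8),"tc.png")
E
```

```text
time: 18.5
tcp_pos: [0.4464, -0.1769, 0.3019]
tool_rot: [0.0, -0.07, 0.998, -0.0]
force: [0.4, -1.4, 0.4]
gripper_width: 0.0917
finger_force: 0.0
row x y z turn: [2.03 0.29 2.98] 0.04 now yaw 98.04 q6 -2.21 t 18.6
```

View pics/tc.png

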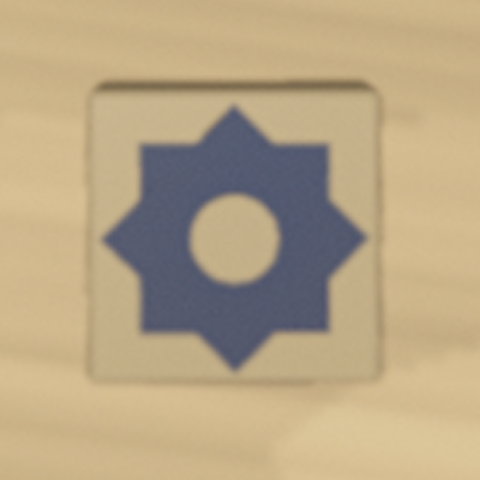

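Rectified crop: star centre at (235,238) of 480 px (4.8 px/mm), edges square to the frame. So tile_c is confirmed, with its centre near (0.4256, −0.178).

Run:
```python
from h import *
m6,_=load("w6");m7,_=load("w7")
uv=proj(m7,[[.4256,-.178,.024]]); print(tri(m6,[(253,86)],m7,uv).round(4))
row([.4256,-.178,.0315],98)
```

```text
[[ 4.259e-01 -1.778e-01  2.240e-02  3.000e-04]]
row x y z turn: [2.07 0.19 9.83] 0.04 now yaw 98.04 q6 -2.21 t 18.6
```

```bash
python3 -m inch '[[1,0.1,1.5,0,1],[2.1,0.2,4,0,1],[2.1,0.2,6.5,0,1],[2.1,0.2,8.5,0,1],[2.1,0.2,9.4,0,1],[2.1,0.2,9.8,0,1],[2.1,0.2,9.8,0,1],[2.1,0.2,9.8,0,1],[2.1,0.2,9.8,0,1],[2.1,0.2,9.8,0,1]]' 40
python3 -m inch '[[0,0,0,0,0.4],[0,0,0,0,0],[0,0,0,0,0],[0,0,0,0,0],[0,0,0,0,0],[0,0,0,0,0],[0,0,0,0,0],[0,0,0,0,0],[0,0,0,0,0],[0,0,0,0,0]]' 40
python3 -m inch '[[0,0,-0.3,0,0],[0,0,-0.8,0,0],[0,0,-1.5,0,0],[0,0,-2.5,0,0],[0,0,-4,0,0],[0,0,-5.5,0,0],[0,0,-7,0,0],[0,0,-8,0,0],[0,0,-8,0,0],[0,0,-8,0,0]]'
python3 - <<'E'
from h import *
print(pocket(1,40)); row(list(pocket(1,40))+[.12],91.65)
E
```

```text
time: 19.55
tcp_pos: [0.4252, -0.1781, 0.2042]
tool_rot: [0.0, -0.07, 0.998, -0.0]
force: [0.0, -0.4, 1.2]
gripper_width: 0.091
finger_force: 0.0
time: 20.55
tcp_pos: [0.4251, -0.1781, 0.2037]
tool_rot: [0.0, -0.07, 0.998, -0.0]
force: [0.1, 0.5, 1.8]
gripper_width: 0.0617
finger_force: 40.0
time: 21.55
tcp_pos: [0.425, -0.178, 0.2837]
tool_rot: [0.0, -0.07, 0.998, -0.0]
force: [0.4, 0.1, -1.9]
gripper_width: 0.0617
finger_force: 40.0
[0.59244972 0.1305138 ]
row x y z turn: [-20.88  28.22  -0.83] 6.37 now yaw 98.02 q6 -2.24 t 21.6
```

```bash
python3 -m inch '[[-1,1,-2,0,0],[-3,4,-4,1,0],[-6,8,-4,2,0],[-9,12,-4,3,0],[-12,16,-4,4,0],[-15,20,-4,5,0],[-17.5,23.5,-4,6,0],[-19.5,26.5,-4,6.4,0],[-20.9,28.2,-4,6.4,0],[-20.9,28.2,-4,6.4,0]]'
python3 -m inch '[[0,0,0,0,0],[0,0,1,0,0],[0,0,2.5,0,0],[0,0,4,0,0],[0,0,5.5,0,0],[0,0,6,0,0],[0,0,6,0,0],[0,0,6,0,0],[0,0,6,0,0],[0,0,6,0,0]]'
python3 - <<'E'
from h import *
row(list(pocket(1,40))+[.06],91.65); m,im=snap("wrist","w8"); gap2(im,m)
a,P=rect(im,m,pocket(1,40),.029,JY,half=(.06,.08),s=.00025); save(cv2.resize(a,(640,480)),"w8r.png"); save(im,"w8.png")
E
```

```text
time: 22.55
tcp_pos: [0.5935, 0.1327, 0.3224]
tool_rot: [-0.0, -0.015, 1.0, 0.0]
force: [0.3, -0.5, -2.2]
gripper_width: 0.0614
finger_force: 40.0
time: 23.55
tcp_pos: [0.5928, 0.1303, 0.2643]
tool_rot: [0.001, -0.014, 1.0, 0.0]
force: [-0.0, 1.1, -1.7]
gripper_width: 0.0619
finger_force: 40.0
row x y z turn: [0.04 0.02 3.23] -0.03 now yaw 91.62 q6 -1.48 t 23.6
{'blue': array([563.6, 320.6]), 'green': array([563.7, 319.8]), 'red': array([545.9, 317. ])} tip-blue -17.76 tip-green -17.76
```

View pics/w8.png

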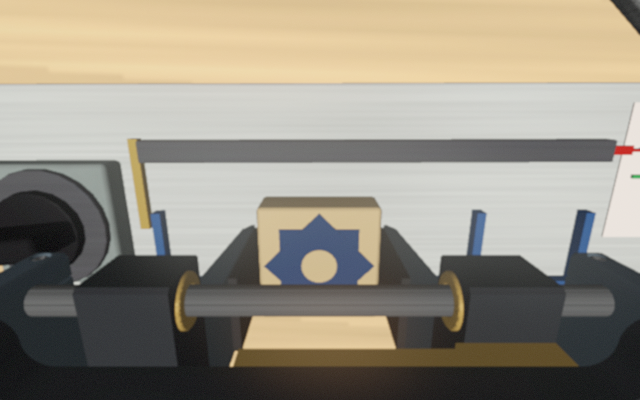

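The tile hangs level at (319,240). Divider tips show at about (160,212), (479,212) and (584,212). I'll check my pocket model against these.

Run:
```python
from h import *
m,im=load("w8")
d=np.array([pocket(i-.5,50) for i in range(5)]); print(proj(m,np.c_[d,np.full(5,.0295)]).round(1))
g=im.astype(int)
for rr in(216,222):
    b=g[rr,:,2]-g[rr,:,0]; print(rr,[(s[0],s[-1]) for s in np.split(np.where(b>25)[0],np.where(np.diff(np.where(b>25)[0])>1)[0]+1)])
print(proj(m,[[*pocket(-.5,47.5),.0295],[*pocket(2.5,47.5),.0295],[*pocket(3.5,47.5),.0295]]).round(1))
```

```text
[[154.3 212.9]
 [264.2 212.7]
 [374.1 212.5]
 [484.  212.3]
 [593.9 212.1]]
216 [(np.int64(151), np.int64(160)), (np.int64(318), np.int64(320)), (np.int64(476), np.int64(485)), (np.int64(577), np.int64(594))]
222 [(np.int64(151), np.int64(161)), (np.int64(312), np.int64(326)), (np.int64(475), np.int64(484)), (np.int64(576), np.int64(593))]
[[154.8 216.5]
 [483.5 215.9]
 [593.1 215.7]]
```

```bash
python3 -m inch '[[0,-0.05,0.8,0,0],[0,-0.05,1.6,0,0],[0,-0.05,2.3,0,0],[0,-0.05,2.9,0,0],[0,-0.05,3.3,0,0],[0,-0.05,3.6,0,0],[0,-0.05,3.8,0,0],[0,-0.05,4,0,0],[0,-0.05,4,0,0],[0,-0.05,4,0,0]]'
python3 -m inch '[[0,0,0,0,0],[0,0,0,0,0],[0,0,0,0,0],[0,0,0,0,0],[0,0,0,0,0],[0,0,0,0,0],[0,0,0,0,0],[0,0,0,0,0],[0,0,0,0,0],[0,0,0,0,0]]'
```

```text
time: 24.6
tcp_pos: [0.5928, 0.1299, 0.2238]
tool_rot: [0.0, -0.014, 1.0, 0.0]
force: [-0.6, -0.1, -0.8]
gripper_width: 0.0617
finger_force: 40.0
time: 25.6
tcp_pos: [0.5928, 0.1299, 0.2237]
tool_rot: [0.0, -0.014, 1.0, 0.0]
force: [1.2, 1.0, 4.3]
gripper_width: 0.0614
finger_force: 40.0
```

```bash
python3 -m inch '[[0,0,0,0,0.2],[0,0,0,0,0.5],[0,0,0,0,1],[0,0,0,0,1],[0,0,-0.5,0,1],[0,0,-2,0,1],[0,0,-5,0,1],[0,0,-9,0,1],[0,0,-13,0,1],[0,0,-15,0,1]]'
python3 - <<'E'
from h import *
m,im=snap("wrist","w9"); save(im,"w9.png")
a,P=rect(im,m,pocket(1,40),.044,JY,half=(.05,.06),s=.00025); save(a,"w9r.png")
b=a.astype(int); k=(b[...,2]-b[...,0]>15)&(np.abs(np.arange(480)-240)[None]<130)
ys,xs=np.where(k); print("star centre col mm",(xs.min()+xs.max())/2*.25-60,"row",(ys.min()+ys.max())/2*.25-50,"ext",np.ptp(xs)*.25,np.ptp(ys)*.25)
row([.48,-.358,.13],75)
E
```

```text
time: 26.6
tcp_pos: [0.593, 0.1299, 0.3775]
tool_rot: [0.002, -0.014, 1.0, 0.0]
force: [0.3, 0.1, -0.2]
gripper_width: 0.091
finger_force: 0.0
star centre col mm 0.0 row 11.5 ext 64.5 74.0
row x y z turn: [ 12.77 -48.46   7.64] 16.62 now yaw 91.62 q6 -1.48 t 26.6
```

View pics/w9.png

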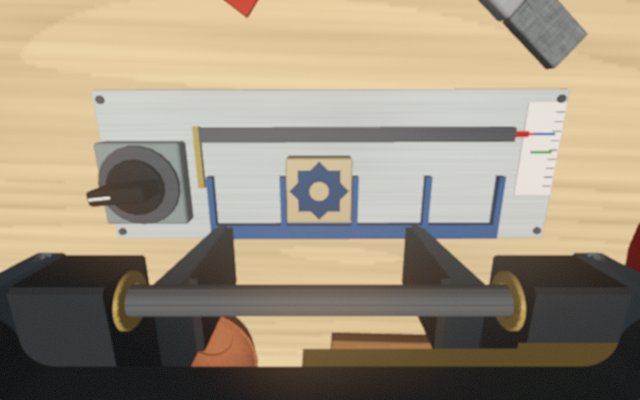

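Tile_c lies flat in pocket 1, at (319,190) between the dividers at 286 and 352, and the pointer is still on blue. Next is tile A.

```bash
python3 -m inch '[[1,-4,0,2,1],[2,-8,0,4,1],[3.5,-13,0,6,1],[5,-18,0,8,1],[6,-23,0,10,1],[7.5,-28,0,12,1],[9,-33,0,14,1],[10,-38,0,16,1],[11.5,-43,1,16.6,1],[12.8,-47,3,16.6,1]]'
python3 - <<'E'
from h import *
row([.48,-.358,.13],75)
E
```

```text
time: 27.65
tcp_pos: [0.48, -0.3372, 0.3483]
tool_rot: [0.001, 0.131, 0.991, -0.001]
force: [0.8, -0.7, -0.6]
gripper_width: 0.0914
finger_force: 0.0
row x y z turn: [-0.53 -2.01  4.64] -0.02 now yaw 74.98 q6 -2.02 t 27.6
```

```bash
python3 -m inch '[[0,-0.5,1,0,1],[-0.1,-0.6,2.5,0,1],[-0.1,-0.6,4,0,1],[-0.1,-0.6,4.6,0,1],[-0.1,-0.6,4.6,0,1],[-0.1,-0.6,4.6,0,1],[-0.1,-0.6,4.6,0,1],[-0.1,-0.6,4.6,0,1],[-0.1,-0.6,4.6,0,1],[-0.1,-0.6,4.6,0,1]]'
python3 - <<'E'
from h import *
m,im=snap("wrist","w10"); print(pose()[0])
a,P=rect(im,m,(.4624,-.3585),.024,0,half=(.055,.055),s=.00025); a=a.astype(int)
k=((a[...,0]-a[...,2]>45)&(a[...,0]<190)&(a[...,1]<120)).astype(np.uint8)
k=cv2.morphologyEx(k,cv2.MORPH_CLOSE,np.ones((61,61),np.uint8)); k=cv2.morphologyEx(k,cv2.MORPH_OPEN,np.ones((15,15),np.uint8))
c,_=cv2.findContours(k,0,2); c=max(c,key=cv2.contourArea); r_=cv2.minAreaRect(c); print(r_, "size mm",np.array(r_[1])*.25)
print("centre",P[int(r_[0][1]),int(r_[0][0])])
v=a.astype(np.uint8).copy(); cv2.polylines(v,[cv2.boxPoints(r_).astype(int)],True,(0,255,0),1); save(v,"ta.png")
E
```

```text
time: 28.65
tcp_pos: [0.48, -0.3409, 0.3015]
tool_rot: [0.0, 0.13, 0.991, -0.0]
force: [-0.5, 0.6, -0.2]
gripper_width: 0.0914
finger_force: 0.0
[ 0.47996084 -0.34086258  0.30143505]
((167.47976684570312, 220.0581512451172), (278.955078125, 270.49566650390625), 19.179006576538086) size mm [69.73876953 67.62391663]
centre [ 0.4624  -0.37175  0.024  ]
```

View pics/ta.png

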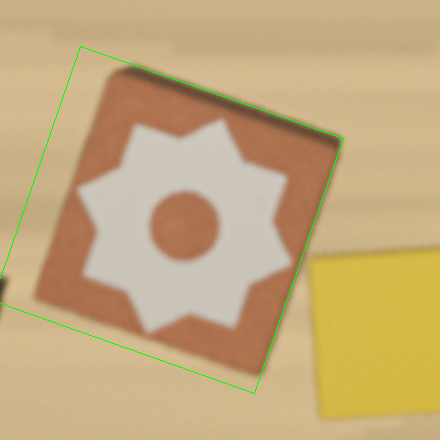

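Tile_a confirmed, terracotta with a white star: star centre (184.5,226), edges at 19° to the frame, so the closing yaw is about 71°. The yellow card next to it is flat.

Run:
```python
from h import *
row([.4639,-.3674,.0317],71)
m6,_=load("w6"); m,_=load("w10"); print(tri(m6,[(62,150)],m,proj(m,[[.4639,-.3674,.024]])).round(3))
```

```text
row x y z turn: [ 0.87 -2.98  9.77] 4.02 now yaw 75.02 q6 -2.03 t 28.7
[[ 0.464 -0.368  0.023  0.   ]]
```

```bash
python3 -m inch '[[0.4,-1.5,1,2,1],[0.9,-3,3,4,1],[0.9,-3,5.5,4,1],[0.9,-3,8,4,1],[0.9,-3,9.3,4,1],[0.9,-3,9.8,4,1],[0.9,-3,9.8,4,1],[0.9,-3,9.8,4,1],[0.9,-3,9.8,4,1],[0.9,-3,9.8,4,1]]' 40
python3 -m inch '[[0,0,0,0,0.4],[0,0,0,0,0],[0,0,0,0,0],[0,0,0,0,0],[0,0,0,0,0],[0,0,0,0,0],[0,0,0,0,0],[0,0,0,0,0],[0,0,0,0,0],[0,0,0,0,0]]' 40
python3 -m inch '[[0,0,-0.3,0,0],[0,0,-0.8,0,0],[0,0,-1.5,0,0],[0,0,-2.5,0,0],[0,0,-4,0,0],[0,0,-5.5,0,0],[0,0,-7,0,0],[0,0,-9,0,0],[0,0,-11,0,0],[0,0,-12,0,0]]'
python3 - <<'E'
from h import *
row(list(pocket(3,40))+[.15],91.65)
E
```

```text
time: 29.7
tcp_pos: [0.4637, -0.3676, 0.2041]
tool_rot: [0.001, 0.165, 0.986, -0.0]
force: [-0.0, -0.1, -0.7]
gripper_width: 0.0911
finger_force: 0.0
time: 30.7
tcp_pos: [0.4635, -0.3675, 0.2033]
tool_rot: [0.0, 0.165, 0.986, -0.0]
force: [-1.3, 1.2, 2.5]
gripper_width: 0.0618
finger_force: 40.0
time: 31.7
tcp_pos: [0.4637, -0.3676, 0.3256]
tool_rot: [0.001, 0.165, 0.986, -0.001]
force: [0.3, -0.5, -2.8]
gripper_width: 0.0618
finger_force: 40.0
row x y z turn: [ 9.1  64.77  0.27] -20.63 now yaw 71.02 q6 -2.01 t 31.7
```

```bash
python3 -m inch '[[0.3,3,0,-1,0],[0.8,7,0,-2,0],[1.3,11,0,-4,0],[2,15,0,-6,0],[2.7,19,0,-8,0],[3.3,23,0,-10,0],[4,27,0,-12,0],[4.6,31,0,-14,0],[5,35,0,-16,0],[5.5,39,0,-18,0]]'
python3 - <<'E'
from h import *
row(list(pocket(3,40))+[.15],91.65)
E
```

```text
time: 32.7
tcp_pos: [0.5384, 0.0208, 0.3235]
tool_rot: [0.0, 0.008, 1.0, -0.0]
force: [-0.0, -0.4, -2.4]
gripper_width: 0.0617
finger_force: 40.0
row x y z turn: [-4.59 25.44  0.15] -2.55 now yaw 89.1 q6 -1.63 t 32.7
```

```bash
python3 -m inch '[[-0.7,4,0,-1,0],[-1.5,8,0,-2,0],[-2.2,12,0,-2.5,0],[-3,16,0.5,-2.5,0],[-3.7,20,1,-2.5,0],[-4.3,23.5,2,-2.5,0],[-4.6,25.4,3.5,-2.5,0],[-4.6,25.4,5,-2.5,0],[-4.6,25.4,6,-2.5,0],[-4.6,25.4,6,-2.5,0]]'
python3 -m inch '[[0,0,0,0,0],[0,0,0,0,0],[0,0,0,0,0],[0,0,0,0,0],[0,0,0,0,0],[0,0,0,0,0],[0,0,0,0,0],[0,0,0,0,0],[0,0,0,0,0],[0,0,0,0,0]]'
python3 - <<'E'
from h import *
row(list(pocket(3,40))+[.0517],91.65); m,im=snap("wrist","w11")
d=np.array([pocket(i-.5,47) for i in range(5)]); print(proj(m,np.c_[d,np.full(5,.0295)]).round(1)); print(proj(m,[[*pocket(3,40),.09]]))
g=im.astype(int)
q=proj(m,np.c_[d,np.full(5,.0295)])[3]
for rr in(int(q[1]),int(q[1])+4):
    b=g[rr,:,2]-g[rr,:,0]; w=np.where(b>25)[0]; print(rr,[(int(s[0]),int(s[-1])) for s in np.split(w,np.where(np.diff(w)>1)[0]+1)])
E
```

```text
time: 33.7
tcp_pos: [0.5881, 0.2714, 0.2618]
tool_rot: [-0.001, -0.013, 1.0, -0.001]
force: [-0.2, -0.3, -2.3]
gripper_width: 0.0619
finger_force: 40.0
time: 34.7
tcp_pos: [0.5887, 0.2724, 0.2632]
tool_rot: [-0.0, -0.013, 1.0, -0.0]
force: [-0.6, 0.1, -1.8]
gripper_width: 0.0619
finger_force: 40.0
row x y z turn: [0.03 0.21 3.95] -0.13 now yaw 91.52 q6 -1.26 t 34.7
[[-62.4 219.1]
 [ 47.4 218.7]
 [157.2 218.4]
 [267.1 218. ]
 [377.  217.6]]
[[323.18522918 270.15504795]]
217 [(55, 117), (153, 162)]
221 [(56, 118), (153, 163)]
```

```bash
python3 -m inch '[[0,0.17,0.8,-0.1,0],[0,0.17,1.6,-0.1,0],[0,0.17,2.3,-0.1,0],[0,0.17,2.9,-0.1,0],[0,0.17,3.3,-0.1,0],[0,0.17,3.6,-0.1,0],[0,0.17,3.8,-0.1,0],[0,0.17,3.95,-0.1,0],[0,0.17,3.95,-0.1,0],[0,0.17,3.95,-0.1,0]]'
python3 -m inch '[[0,0,0,0,0],[0,0,0,0,0],[0,0,0,0,0],[0,0,0,0,0],[0,0,0,0,0],[0,0,0,0,0],[0,0,0,0,0],[0,0,0,0,0],[0,0,0,0,0],[0,0,0,0,0]]'
```

```text
time: 35.75
tcp_pos: [0.5887, 0.2741, 0.2239]
tool_rot: [0.0, -0.014, 1.0, 0.0]
force: [-1.2, -1.2, -1.9]
gripper_width: 0.0616
finger_force: 40.0
time: 36.75
tcp_pos: [0.5886, 0.2741, 0.2238]
tool_rot: [-0.0, -0.014, 1.0, -0.0]
force: [0.3, -1.1, -3.2]
gripper_width: 0.0617
finger_force: 40.0
```

```bash
python3 -m inch '[[0,0,0,0,0.2],[0,0,0,0,0.5],[0,0,0,0,1],[0,0,0,0,1],[0,0,-0.5,0,1],[0,0,-2,0,1],[0,0,-5,0,1],[0,0,-9,0,1],[0,0,-13,0,1],[0,0,-15,0,1]]'
python3 - <<'E'
from h import *
m,im=snap("wrist","w12"); mt,it=snap("top","top2"); gap2(im,m)
g=pocket(2,40); a,_=rect(im,m,g,.044,JY,half=(.07,.12),s=.0005)
save(cv2.vconcat([cv2.resize(a,(640,373)),cv2.resize(it[150:270,160:500],(640,226))]),"chk.png")
row([.5933,-.0393,.2],7.5)
E
```

```text
time: 37.75
tcp_pos: [0.5889, 0.2742, 0.3789]
tool_rot: [0.003, -0.014, 1.0, 0.001]
force: [-0.1, -0.1, -0.5]
gripper_width: 0.0913
finger_force: 0.0
{'blue': array([546.1, 320.8]), 'green': array([563.4, 320.6]), 'red': array([545.8, 318.2])} tip-blue -0.27 tip-green -17.58
row x y z turn: [  0.47 -31.36   0.6 ] 84.12 now yaw 91.62 q6 -1.26 t 37.9
```

View pics/chk.png

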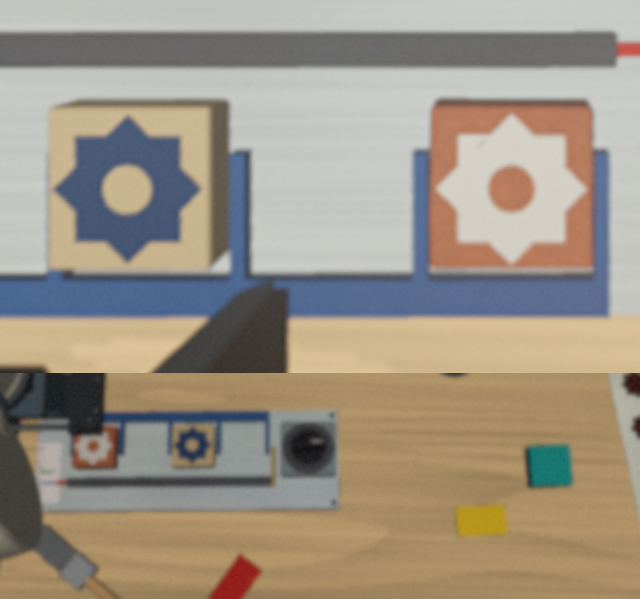

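Both tiles lie flat in their pockets: tile_c at (128,190) in pocket 1 and tile_a at (511,190) in pocket 3. No star tiles are left on the table. Now back to the knob.

```bash
python3 -m inch '[[0,-3,0,8,1],[0.1,-7,0,16,1],[0.1,-11,0,24,1],[0.2,-15,0,32,1],[0.3,-19,0,40,1],[0.4,-23,0,48,1],[0.5,-27,0,56,1],[0.5,-30,0,64,1],[0.5,-31.4,0,72,1],[0.5,-31.4,0,80,1]]'
python3 -m inch '[[0,0,0,8,1],[0,0,0,16,1],[0,0,0,24,1],[0,0,0,32,1],[0,0,0,40,1],[0,0,0,48,1],[0,0,0,56,1],[0,0,0,64,1],[0,0,0,72,1],[0,0,0,80,1]]'
python3 -m inch '[[0,0,0,8,1],[0,0,0,16,1],[0,0,0,24,1],[0,0,0,32,1],[0,0,0,40,1],[0,0,0,48,1],[0,0,0,56,1],[0,0,0,64,1],[0,0,0,72,1],[0,0,0,80,1]]'
python3 -m inch '[[0,0,0,8,1],[0,0,0,16,1],[0,0,0,22,1],[0,0,0,24,1],[0,0,0,24,1],[0,0,0,24,1],[0,0,0,24,1],[0,0,0,24,1],[0,0,0,24,1],[0,0,0,24,1]]'
python3 - <<'E'
from h import *
row([.5933,-.0393,.0795],7.5); m,im=snap("wrist","w13"); save(im,"w13.png")
a,_=rect(im,m,(.5933,-.0393),.084,0,half=(.04,.04)); np.save("k.npy",a)
w=(a.min(2)>140).astype(np.uint8); N,L,st,c=cv2.connectedComponentsWithStats(w)
for i in range(1,N):
    if st[i][4]>100:
        ys,xs=np.where(L==i); print(st[i],cv2.minAreaRect(np.c_[xs,ys].astype(np.float32)))
E
```

```text
time: 38.85
tcp_pos: [0.5923, -0.0421, 0.3739]
tool_rot: [-0.0, 0.635, 0.772, -0.0]
force: [0.1, -0.2, 0.6]
gripper_width: 0.0911
finger_force: 0.0
time: 39.85
tcp_pos: [0.5922, -0.0399, 0.3738]
tool_rot: [-0.0, 0.983, 0.185, -0.0]
force: [0.8, 0.5, -0.0]
gripper_width: 0.0913
finger_force: 0.0
time: 40.85
tcp_pos: [0.5923, -0.0399, 0.3738]
tool_rot: [0.0, 0.872, -0.49, -0.0]
force: [0.4, -0.7, -0.7]
gripper_width: 0.0913
finger_force: 0.0
time: 41.85
tcp_pos: [0.5925, -0.04, 0.3738]
tool_rot: [-0.0, 0.753, -0.658, 0.0]
force: [-0.4, 0.2, -0.5]
gripper_width: 0.0914
finger_force: 0.0
row x y z turn: [-0.06 -0.09 12.23] 0.13 now yaw -172.37 q6 2.84 t 41.9
[    0     0   294   320 29065] ((146.49996948242188, 159.49996948242188), (292.99993896484375, 318.99993896484375), -0.0)
[ 282   36   38  172 4152] ((300.5, 121.5), (171.0, 37.0), 90.0)
[ 71 158  76  20 871] ((108.62226867675781, 167.41702270507812), (11.828651428222656, 75.79588317871094), 82.40535736083984)
[   0  226   81   74 2299] ((40.0, 262.5), (73.0, 80.0), 90.0)
```

```bash
python3 -m inch '[[-0.1,-0.1,2,0.1,1],[-0.1,-0.1,5,0.1,1],[-0.1,-0.1,8,0.1,1],[-0.1,-0.1,10.5,0.1,1],[-0.1,-0.1,11.8,0.1,1],[-0.1,-0.1,12.2,0.1,1],[-0.1,-0.1,12.2,0.1,1],[-0.1,-0.1,12.2,0.1,1],[-0.1,-0.1,12.2,0.1,1],[-0.1,-0.1,12.2,0.1,1]]' 30
python3 -m inch '[[0,0,0,0,-0.4],[0,0,0,0,-0.8],[0,0,0,0,-0.8],[0,0,0,0,-0.8],[0,0,0,0,-0.8],[0,0,0,0,-0.8],[0,0,0,0,-0.8],[0,0,0,0,-0.8],[0,0,0,0,-0.8],[0,0,0,0,-0.8]]' 30
python3 -m inch '[[0,0,0,-7,-0.8],[0,0,0,-14,-0.8],[0,0,0,-21,-0.8],[0,0,0,-28,-0.8],[0,0,0,-35,-0.8],[0,0,0,-42,-0.8],[0,0,0,-49,-0.8],[0,0,0,-56,-0.8],[0,0,0,-63,-0.8],[0,0,0,-70,-0.8]]'
python3 -m inch '[[0,0,0,-7,-0.8],[0,0,0,-14,-0.8],[0,0,0,-21,-0.8],[0,0,0,-28,-0.8],[0,0,0,-35,-0.8],[0,0,0,-42,-0.8],[0,0,0,-49,-0.8],[0,0,0,-56,-0.8],[0,0,0,-60,-0.8],[0,0,0,-60,-0.8]]'
python3 -m inch '[[0,0,0,-5,-0.8],[0,0,0,-10,-0.8],[0,0,0,-15,-0.8],[0,0,0,-20,-0.8],[0,0,0,-25,-0.8],[0,0,0,-30,-0.8],[0,0,0,-34,-0.8],[0,0,0,-37.3,-0.8],[0,0,0,-37.3,-0.8],[0,0,0,-37.3,-0.8]]'
```

```text
time: 42.9
tcp_pos: [0.5936, -0.0389, 0.2526]
tool_rot: [-0.0, 0.752, -0.659, 0.001]
force: [0.6, -0.2, 0.2]
gripper_width: 0.0912
finger_force: 0.0
time: 43.9
tcp_pos: [0.5934, -0.0388, 0.2518]
tool_rot: [-0.0, 0.752, -0.659, 0.0]
force: [0.2, -0.5, 1.2]
gripper_width: 0.0139
finger_force: 0.9
time: 44.9
tcp_pos: [0.5933, -0.039, 0.2518]
tool_rot: [0.0, 0.994, -0.106, -0.0]
force: [-0.8, -1.8, 0.8]
gripper_width: 0.0138
finger_force: 30.0
time: 45.9
tcp_pos: [0.5934, -0.0392, 0.2518]
tool_rot: [0.0, 0.915, 0.404, -0.0]
force: [-0.8, -5.4, -0.3]
gripper_width: 0.0134
finger_force: 30.0
time: 46.9
tcp_pos: [0.5935, -0.0392, 0.2518]
tool_rot: [0.0, 0.739, 0.674, -0.0]
force: [0.2, -5.8, -1.1]
gripper_width: 0.0143
finger_force: 30.0
```

```bash
python3 -m inch '[[0,0,0,0,-0.5],[0,0,0,0,0],[0,0,0,0,0.5],[0,0,0,0,1],[0,0,0,0,1],[0,0,-1,0,1],[0,0,-3,0,1],[0,0,-6,0,1],[0,0,-9,0,1],[0,0,-12,0,1]]'
python3 -m inch '[[3,-0.3,0,0,1],[7,-0.6,0,0,1],[11,-1,0,0,1],[15,-1.4,0,0,1],[19,-1.8,0,0,1],[23,-2.2,0,0,1],[27,-2.5,0,0,1],[31,-2.8,0,0,1],[33,-3,0,0,1],[33,-3,0,0,1]]'
python3 -m inch '[[0,0,0,0,1],[0,0,0,0,1],[0,0,0,0,1],[0,0,0,0,1],[0,0,0,0,1],[0,0,0,0,1],[0,0,0,0,1],[0,0,0,0,1],[0,0,0,0,1],[0,0,0,0,1]]'
python3 - <<'E'
from h import *
print(pose()[0]); m,im=snap("wrist","w14"); gap2(im,m); save(im,"w14.png")
E
```

```text
time: 47.9
tcp_pos: [0.5932, -0.0388, 0.3738]
tool_rot: [0.0, 0.738, 0.674, 0.0]
force: [0.2, 0.2, 0.2]
gripper_width: 0.0899
finger_force: 0.0
time: 48.9
tcp_pos: [0.5928, 0.2948, 0.3722]
tool_rot: [-0.0, 0.737, 0.675, 0.0]
force: [-0.6, -1.0, 0.6]
gripper_width: 0.0913
finger_force: 0.0
time: 49.9
tcp_pos: [0.5933, 0.2926, 0.3718]
tool_rot: [0.0, 0.738, 0.674, 0.0]
force: [0.0, 0.3, -0.4]
gripper_width: 0.0913
finger_force: 0.0
[0.59327727 0.29255422 0.37178974]
{'blue': array([546. , 320.6]), 'green': array([563.4, 320.6]), 'red': array([563.3, 317.2])} tip-blue 17.38 tip-green -0.05
```

Pointer is on green (−0.05 mm). One last look at the whole scene.

Run:
```python
from h import *
m,im=load("w14"); mt,it=snap("top","top3")
a=cv2.resize(im[90:300,200:450],(380,319)); b=cv2.resize(it[80:280,160:500],(408,240))
c=np.zeros((319,800,3),np.uint8); c[:,:380]=a; c[:240,385:793]=b; save(c,"end.png")
```

```text
(no output)
```

View pics/end.png

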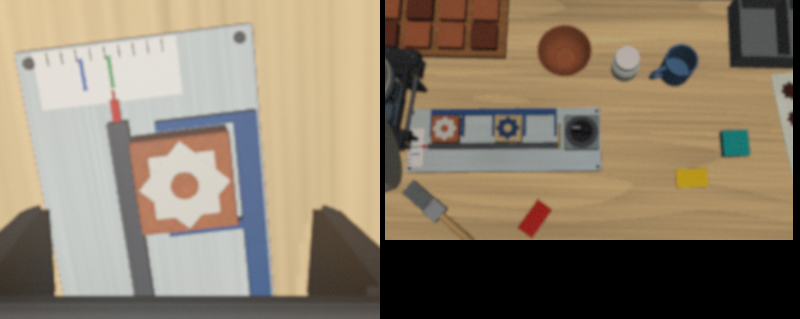

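The red pointer lines up with green at (112,92). Both tiles lie flat behind the fence, the bystanders have not moved, and the gripper is clear.

```bash
python3 -c "
from bench import r
print(r.close_job())"
```

```text
the job is handed in; nothing more can be done
None
```

Job handed in: tile_c is in pocket 1 and tile_a in pocket 3, the only star tiles present; the pointer reads within about 0.1 mm of green, the fence is closed, and the jar, mug and bowl were left as they stood.

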